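# Hang the coffee scoop on the swing-out hook

### The job

At the coffee corner, push the hook arm of the wooden stand, folded towards the robot, round to the robot's right, then hang the steel coffee scoop on it by the wire eye at the end of its handle: bring the eye down over the upturned tip while you still hold the scoop, and let it hang free. Be gentle with the stand (never more than 25 N on it by hand or scoop) and leave the mug, jar and syrup bottle where they stand.

Things in the scene. Friction and masses are not known exactly. Their poses are not given: they have to be found in the camera images.
- stand: Fixed stand: round pale-wood base (diameter 120 mm, 14 mm high) with a pale-wood post of diameter 20 mm and a steel hub of diameter 22 mm on top (235 mm high), which carries the steel hook arm. Origin: centre of the underside of the base; z up; its front is its -x side. Its place and yaw vary.
- hook_arm (a joint): Turn of the steel hook arm about the post, rad, growing counterclockwise seen from above. 0: folded, 190 degrees counterclockwise from the stand's +x axis (towards the robot); at 1.40 it points straight to the stand's -y side (the robot's right); stops at 0 and 1.75. It stays where it is left (friction: about 2 N at 60 mm from the post). Starts between 0 and 0.3.
- hook_pivot (a point): Point on the post's axis at the height of the hook arm's bar (225 mm above the counter).
- hook_saddle (a point): Middle of the low saddle of the hook arm, on the bar's centre line: 88 mm from the post's axis, 213 mm above the counter. The arm is a round steel bar of diameter 8 mm: level to 70 mm from the post's axis, then down 12 mm into the saddle (80 to 96 mm out), then turned up, leaning slightly outward, into the tip.
- hook_tip (a point): Top of the upturned tip of the hook arm: 104 mm from the post's axis, 255 mm above the counter, 42 mm above the saddle. Diameter 8 mm, rounded.
- scoop: Loose steel coffee scoop, about 100 g, standing on its open cup (diameter 50 mm, 36 mm high). A level handle, 14 mm wide, 8 mm thick, mid-height 32 mm above the cup's underside, runs from 24 to 119 mm from the cup's centre to a wire eye. Origin: centre of the cup's underside; x along the handle to the eye, z up. Centre of mass about 30 mm from the origin along x.
- scoop_eye (a point): Centre of the scoop's wire eye: ring of 6 mm wire, inner diameter 26 mm, outer 38 mm, lying flat in the handle's plane; 135 mm from the cup's centre, 32 mm above the cup's underside.
- scoop_grip (a point): Point on the handle's centre line 83 mm from the cup's centre and 52 mm from the eye's centre: a place to grip across the 14 mm width.
- mug: Bystander: white mug, diameter 82 mm, 92 mm high. Origin: centre of its underside.
- jar: Bystander: glass jar with steel lid, diameter 76 mm, 100 mm high. Origin: centre of its underside.
- syrup: Bystander: amber syrup bottle with brass cap, diameter 64 mm, 150 mm high. Origin: centre of its underside.

How it is judged:
On the way, in this order (a step that is already met when the one before it is completed fails the run):
1. The hook arm is swung round to the robot's right, to at least 1.2 rad (about 70 degrees from fully folded), while the scoop is still where it was (within 20 mm) (value of joint hook_arm above 1.2 rad and distance of scoop from where it was at the start of the episode below 0.02 m), for 0.2 s.
2. The eye is brought down over the upturned tip while the gripper still holds the scoop: the eye's centre within 25 mm of the saddle point (distance between scoop_eye and hook_saddle below 0.025 m and contact force between the fingers and scoop above 1 N), for 0.2 s.
At the end, for the whole second after the job is handed in: The hook arm is at 1.2 rad or more; the scoop hangs free from it by its eye, cup down, swinging at most a little (handle within 0.6 rad of vertical all the time), eye centre within 25 mm of the saddle point; mug, jar and syrup bottle are within 20 mm of their starts (value of joint hook_arm above 1.2 rad and distance between scoop_eye and hook_saddle below 0.025 m and angle between scoop's own x axis and vertical below 0.6 rad and contact force between scoop and stand above 0.2 N and distance of each of mug, jar, syrup from where it was at the start of the episode below 0.02 m); the robot touches nothing.
It fails at once if The gripper presses on the stand or its hook arm with more than 25 N (contact force between any of the fingers, the arm and stand above 25 N).
It fails at once if The scoop presses or knocks on the stand or its hook arm with more than 25 N (contact force between scoop and stand above 25 N).
It fails at once if The mug, jar or syrup bottle is shifted by more than 20 mm or tipped by more than 0.3 rad (distance of any of mug, jar, syrup from where it was at the start of the episode above 0.02 m or angle between any of mug, jar, syrup's own z axis and vertical above 0.3 rad).
It also fails if it takes over 67 s, if anything falls off the work surface, if the arm or the gripper's body presses on something with over 40 N, if the wrist force passes 120 N, or if a joint passes its speed limit or range.

### The arm

A 7-joint arm with a two-finger parallel gripper is mounted at the origin on the work surface. World frame = base frame: x ahead of the robot, y to its left, z up, the work surface at z = 0. Lengths are in m, angles in rad, forces in N, time in s.
With the tool pointing down it reaches from about 0.425 to 0.975 m from the base axis. Payload 16.7 kg.
Tool frame: the origin (TCP) lies on the front face of the gripper's body, between the roots of the fingers; the fingertips stand 73 mm ahead of it and the grasp point (between the pads) lies 54 mm ahead of it; z points along the fingers, y is the line along which they close (so a half turn about z gives the same grasp; the last joint's range is limited). The gripper opens to 85 mm and grips with 20 to 120 N. Pads are 22 mm wide; open, the fingers measure 114 mm over their backs; the gripper's body (76 mm by 85 mm) begins 54 mm behind the grasp point. The pads swing forward as they close: fully open they stand 13 mm farther back than shut.
Start: joints at [-1.466, 0.426, 0.074, 1.606, -0.034, 1.111, -0.067], TCP at [0.169, 0.653, 0.304] pointing down, gripper open.
Joint ranges: [-2.85, 2.85], [-0.5, 2.14], [-1.23, 1.37], [0.21, 2.46], [-1.02, 4.16], [0.16, 2.05], [-2.73, 2.73]. Speed limits (rad/s): [1.89, 1.89, 2.39, 2.39, 3.01, 3.01, 3.01].

### API

Orientations are given as a unit quaternion [x, y, z, w].
In Python, from workcell import r gives the robot as it stands. The module is installed in compiled form; this text tells all that it offers.
- The arm moves only by the tool arm_command, never from a script. Its argument "plan" is a list of rows, each a list of 6 numbers: the shift along the world's x, y, z scaled (see below), then the turn, a rotation vector about the world's x, y, z scaled (see below). In form: [[x, y, z, wx, wy, wz], ...]. A call has 1 to 12 rows; each row shifts and turns the commanded pose from where the row before left it; what a row does not reach is not made up. The controller multiplies each number of a shift by 0.02 m and each number of a turn by 5 degrees. A row lasts 1/8 s, in which the tool goes at most 62.5 mm and 10.7 degrees, less where a joint would pass 70% of its speed; a pose out of reach is approached as far as the arm can. A call with a number of a shift or a turn outside -1 to 1 is refused whole. A call with a gripper value outside its range is refused whole. "claw" is the closure, from 0 (fully open) to 1 (shut), set as the call begins (left out, the last holds). The fingers move at their own pace and stop on an object; the grip force is fixed at half the most. Time passes only in rows, so rows that do not move let the fingers close. It gives the time, the measured TCP pose, the force, the opening and the grip force at its end, in the units of the state.
- r.sense(): the state, without advancing time (a new reading comes with each control period).
- r.get_image(name): name is "scene" or "top" or "wrist"; returns the picture (420x560x3 uint8, blue, green, red); there is no depth.
- r.camera_info(name): a dict with "K" (3x3 intrinsics, pixels), "xyz" and "orientation" of the camera in the world. Camera axes: x right, y down, z forward; pixel columns grow to the right and rows downward; lengths in m; the calibration is good to about 2 mm. The wrist camera is an equidistant fisheye: a pixel r from the principal point sees the ray r / f radians off the axis. A picture is of the moment at which its call begins: read the wrist's pose just before it. camera_info takes no time and is no camera call; for the wrist camera it gives the pose at the moment of the call.
- r.close_job(): hands the job in; it is judged then, once.
Trained networks look in the newest picture that a camera, given by its name, has taken for a name from the list of things; names that differ only in an ending like _2 or _b are one class to them, and where a whole thing is asked for, a point or a joint stands for the part that bears it (a point fixed in the world has none). Each returns a list of dicts, best first, with "score" (0 to 1); they miss things now and then, are a little off and sometimes report something else, mostly with a low value. They report only what shows in the picture. A call takes as long as a camera call.
- r.boxes_of(label, camera): "at" ([x, y, z] in m, in world coordinates, good to about 4 mm: the middle of the surface that is visible of it).
- r.masks_of(label, camera): "pixels" (420x560 bool, what is visible of it).
- r.pinpoint(label, camera): "at" ([x, y, z] in m, in world coordinates, good to about 4 mm: a listed point, or the origin of a listed thing).
The state is a dict: "clock": time; "joint_pos": joint angles; "qvel": joint speeds; "effort": joint torques, N m; "tool_pos": TCP position; "eef_rot": TCP orientation; "ft_force": force on the tool from outside, world axes, zero at the start; "wrist_torque": the same for the moment, N m; "opening": finger opening in m; "gripper_force": force on a finger pad.
Only numpy, scipy, OpenCV 4.12 (cv2) and the standard library are available. Lean on these libraries where they do the work, as an engineer would, in place of code of your own. Each camera call takes 0.05 s, during which the arm holds its last target. There are 200 camera calls.

## Working session

There is one attempt and no reset: what is moved stays moved. The work goes in short steps, Python scripts to look and compute and a tool call to move; the robot and the scene stay as the last step left them, time stands still between calls to the robot, and variables do not carry over. Pictures are saved under pics/ and viewed, at most 10 in all, crops included, and the job is handed in when it is done.

Besides the shell and the picture viewer there is one more tool, called as name([rows], argument=value, ...), one row to a line, values as JSON. arm_command: Moves the arm, as the interface text tells. Shifts and turns lie within -1 to 1; 1 stands for 0.02 m of shift or 5 degrees of turn. Its arguments: {"type":"object","properties":{"plan":{"type":"array"},"claw":{"type":"number"}},"required":["plan"]}

```bash
mkdir -p pics
python3 - <<'E'
from workcell import r
import cv2,numpy as np
s=r.sense();print(s['clock'],s['tool_pos'],s['eef_rot'],s['opening'])
ims=[r.get_image(n) for n in("scene","top")]
cv2.imwrite('pics/a.png',cv2.resize(np.hstack(ims),(800,300)))
for c in("scene","top"):
  for l in("stand","hook_pivot","hook_saddle","hook_tip","scoop","scoop_eye","scoop_grip","mug","jar","syrup"):
    print(c,l,[(np.round(d['at'],3).tolist(),round(d['score'],2)) for d in r.pinpoint(l,c)[:2]])
print(r.sense()['clock'])
E
```

```text
0.0 [0.16942058 0.65305159 0.30320557] [ 1.26554143e-01  9.91959479e-01 -6.64311403e-04 -1.82596398e-05] 0.08509117335073164
scene stand [([0.618, 0.226, -0.0], 0.65), ([0.747, -0.147, 0.002], 0.25)]
scene hook_pivot [([0.616, 0.231, 0.226], 0.59)]
scene hook_saddle [([0.532, 0.212, 0.212], 0.56)]
scene hook_tip [([0.511, 0.212, 0.257], 0.54)]
scene scoop [([0.517, -0.174, -0.003], 0.74), ([0.531, 0.211, 0.21], 0.41)]
scene scoop_eye [([0.64, -0.124, 0.03], 0.58)]
scene scoop_grip [([0.592, -0.146, 0.032], 0.97)]
scene mug [([0.434, 0.399, 0.0], 0.78)]
scene jar [([0.752, -0.149, 0.002], 0.64)]
scene syrup [([0.614, 0.407, -0.002], 0.74), ([0.595, -0.146, 0.031], 0.24)]
top stand [([0.612, 0.231, -0.004], 0.7)]
top hook_pivot [([0.614, 0.231, 0.225], 0.78)]
top hook_saddle [([0.526, 0.213, 0.211], 0.51), ([0.514, -0.18, 0.002], 0.21)]
top hook_tip [([0.509, 0.211, 0.253], 0.5)]
top scoop [([0.516, -0.179, 0.003], 0.96)]
top scoop_eye [([0.641, -0.122, 0.03], 0.73)]
top scoop_grip [([0.59, -0.148, 0.034], 0.85)]
top mug [([0.431, 0.398, 0.0], 0.58)]
top jar [([0.752, -0.151, 0.004], 0.56)]
top syrup [([0.608, 0.407, 0.002], 0.7)]
1.1
```

View pics/a.png

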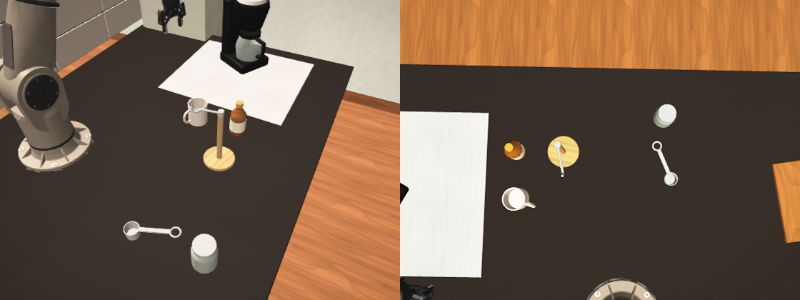

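arm_command([
  [1,-1,0,0,0,0],
  [1,-1,0,0,0,0],
  [1,-1,0,0,0,0],
  [1,-1,0,0,0,0],
  [1,-1,0,0,0,0],
  [1,-1,0,0,0,0],
  [1,-1,0,0,0,0],
  [1,-1,0,0,0,0],
  [1,-1,0,0,0,0],
  [1,-1,0,0,0,0],
  [1,-1,0,0,0,0],
  [1,-1,0,0,0,0],
], claw=1)

```text
clock: 2.6
tool_pos: [0.4105, 0.4117, 0.304]
eef_rot: [0.127, 0.992, 0.0, 0.0]
ft_force: [0.5, -0.1, -0.6]
opening: 0.0003
gripper_force: 0.0
```

arm_command([
  [1,-1,0,0,0,0],
  [1,-1,0,0,0,0],
  [1,-1,0,0,0,0],
  [1,-1,0,0,0,0],
  [1,-1,0,0,0,0],
  [1,-1,0,0,0,0],
  [0.8,-0.5,-0.4,0,0,0],
  [0,0,-0.8,0,0,0],
  [0,0,0,0,0,0],
])

```text
clock: 3.72
tool_pos: [0.5443, 0.2837, 0.2779]
eef_rot: [0.126, 0.992, -0.001, -0.001]
ft_force: [0.5, -0.3, -0.2]
opening: -0.0
gripper_force: 0.0
```

arm_command([
  [0.12,-0.45,0,0,0,0],
  [0.12,-0.45,0,0,0,0],
  [0.12,-0.45,0,0,0,0],
  [0.12,-0.45,0,0,0,0],
  [-0.05,-0.4,0,0,0,0],
  [-0.05,-0.4,0,0,0,0],
  [0.05,-0.4,0,0,0,0],
  [0.05,-0.4,0,0,0,0],
  [0.16,-0.38,0,0,0,0],
  [0.16,-0.38,0,0,0,0],
])

```text
clock: 4.97
tool_pos: [0.5617, 0.1997, 0.2799]
eef_rot: [0.127, 0.992, -0.0, -0.0]
ft_force: [-0.2, 2.7, 0.0]
opening: 0.0002
gripper_force: 1.1
```

arm_command([
  [0.25,-0.32,0,0,0,0],
  [0.25,-0.32,0,0,0,0],
  [0.32,-0.25,0,0,0,0],
  [0.32,-0.25,0,0,0,0],
  [0.38,-0.16,0,0,0,0],
  [0.38,-0.16,0,0,0,0],
  [0,0,0,0,0,0],
])

```text
clock: 5.85
tool_pos: [0.6002, 0.1704, 0.2798]
eef_rot: [0.127, 0.992, -0.0, 0.0]
ft_force: [0.9, -0.0, -0.4]
opening: -0.0001
gripper_force: 0.0
```

Run:
```python
from workcell import r
import cv2,numpy as np
ims=[r.get_image(n) for n in("scene","top")]
cv2.imwrite('pics/b.png',np.hstack([ims[0][80:300,200:420],ims[1][100:320,150:370]]))
for c in("scene","top"):
  for l in("hook_pivot","hook_saddle","hook_tip"):
    print(c,l,[(np.round(d['at'],3).tolist(),round(d['score'],2)) for d in r.pinpoint(l,c)[:2]])
```

```text
scene hook_pivot [([0.612, 0.232, 0.222], 0.79), ([0.617, 0.228, 0.003], 0.55)]
scene hook_saddle [([0.623, 0.139, 0.208], 0.74), ([0.616, 0.227, 0.001], 0.41)]
scene hook_tip [([0.614, 0.126, 0.255], 0.58)]
top hook_pivot []
top hook_saddle [([0.753, -0.149, 0.004], 0.53)]
top hook_tip []
```

View pics/b.png

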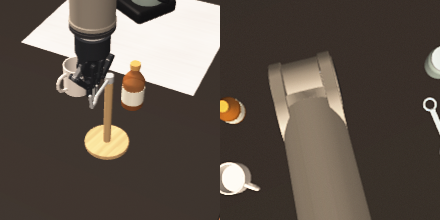

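arm_command([
  [-0.5,0,0,0,0,0],
  [-1,0,0,0,0,0],
  [-1,0,1,0,0,0],
  [0,-0.5,1,0,0,-1],
  [0,-1,0.5,0,0,-1],
  [0,-1,0,0,0,-1],
  [0,-1,0,0,0,-1],
  [0,-1,0,0,0,-1],
  [0,-1,0,0,0,-1],
  [0,-1,0,0,0,-1],
  [0,-1,0,0,0,-1],
  [0,-1,0,0,0,-1],
])

```text
clock: 7.75
tool_pos: [0.5488, 0.0004, 0.3299]
eef_rot: [0.498, 0.867, 0.0, -0.0]
ft_force: [0.3, -0.2, 0.3]
opening: 0.0002
gripper_force: 0.0
```

arm_command([
  [0.4,-1,0,0,0,-1],
  [0.4,-1,0,0,0,-1],
  [0.4,-1,0,0,0,-1],
  [0.4,-1,0,0,0,-1],
  [0.4,-1,0,0,0,-1],
  [0.4,-1,0,0,0,-1],
  [0,-1,-0.5,0,0,-1],
  [0,-0.3,-1,0,0,-1],
  [0,0,-1,0,0,-1],
  [0,0,-1,0,0,-1],
  [0,0,-1,0,0,-1],
  [0,0,-1,0,0,-1],
], claw=0)

```text
clock: 9.25
tool_pos: [0.597, -0.1458, 0.2186]
eef_rot: [0.866, 0.501, -0.0, -0.0]
ft_force: [-0.6, 0.0, -0.1]
opening: 0.0849
gripper_force: 0.0
```

```bash
cat > h.py <<'E'
from workcell import r
import cv2,numpy as np
from scipy.spatial.transform import Rotation as R
def pts(ls,cs=("scene","top")):
  for l in ls:
    for c in cs: print(c,l,[(np.round(d['at'],4).tolist(),round(d['score'],2)) for d in r.pinpoint(l,c)[:2]])
def tool():
  s=r.sense();M=R.from_quat(s['eef_rot']).as_matrix();print(s['clock'],np.round(s['tool_pos'],4),'y',np.round(M[:,1],3),'z',np.round(M[:,2],3),'yaw_y',np.degrees(np.arctan2(M[1,1],M[0,1])).round(1),np.round(s['joint_pos'],2))
E
python3 - <<'E'
from h import *
tool()
for n in("scene","top","wrist"):r.get_image(n)
pts(["hook_pivot","hook_saddle","hook_tip","scoop","scoop_eye","scoop_grip"],("scene","top","wrist"))
E
```

```text
9.25 [ 0.597  -0.1458  0.2186] y [ 0.867 -0.498 -0.   ] z [-0.001 -0.    -1.   ] yaw_y -29.9 [-0.4   0.51  0.72  1.86 -0.41  0.93 -0.01]
scene hook_pivot [([0.6156, 0.2324, 0.2272], 0.66)]
top hook_pivot [([0.6135, 0.2286, 0.2244], 0.54), ([0.614, 0.2332, 0.0001], 0.51)]
wrist hook_pivot []
scene hook_saddle [([0.6201, 0.1385, 0.2127], 0.68), ([0.593, -0.1466, 0.033], 0.17)]
top hook_saddle [([0.6191, 0.1433, 0.2118], 0.49)]
wrist hook_saddle []
scene hook_tip [([0.6148, 0.1287, 0.2553], 0.64)]
top hook_tip [([0.6125, 0.1291, 0.2543], 0.58)]
wrist hook_tip []
scene scoop [([0.5157, -0.1762, 0.0014], 0.58), ([0.6434, -0.124, 0.0324], 0.25)]
top scoop [([0.6072, 0.4099, 0.0046], 0.38)]
wrist scoop [([0.5132, -0.1773, -0.0004], 0.67)]
scene scoop_eye [([0.6416, -0.1206, 0.0298], 0.87)]
top scoop_eye [([0.6387, -0.1219, 0.0322], 0.43)]
wrist scoop_eye [([0.6375, -0.1282, 0.0336], 0.68)]
scene scoop_grip [([0.592, -0.147, 0.0334], 0.93)]
top scoop_grip [([0.5851, -0.1462, 0.0348], 0.41)]
wrist scoop_grip [([0.5939, -0.1465, 0.0345], 0.83)]
```

arm_command([
  [-0.25,0,-0.5,0,0,-1],
  [0,0,-0.5,0,0,-1],
  [0,0,-1,0,0,-1],
  [0,0,-1,0,0,-1],
  [0,0,-1,0,0,-1],
  [0,0,-1,0,0,-1],
  [0,0,-0.8,0,0,-1],
  [0,0,-0.5,0,0,-0.3],
  [0,0,-0.25,0,0,0],
  [0,0,0,0,0,0],
])

```text
clock: 11.55
tool_pos: [0.5925, -0.1452, 0.089]
eef_rot: [0.978, 0.208, 0.0, -0.0]
ft_force: [0.8, -0.4, -0.4]
opening: 0.0855
gripper_force: 0.0
```

Run:
```python
from h import *
tool()
cv2.imwrite('pics/c.png',r.get_image('wrist'))
r.get_image('scene')
pts(["scoop","scoop_eye","scoop_grip"],("scene","wrist"))
```

```text
11.55 [ 0.5925 -0.1452  0.089 ] y [ 0.407 -0.913 -0.   ] z [ 0.  0. -1.] yaw_y -66.0 [-0.4   0.72  0.73  1.93 -0.7   0.76 -0.41]
scene scoop [([0.5158, -0.1712, 0.0017], 0.84)]
wrist scoop []
scene scoop_eye [([0.6419, -0.1216, 0.03], 0.89)]
wrist scoop_eye []
scene scoop_grip [([0.5955, -0.1466, 0.0318], 0.73)]
wrist scoop_grip [([0.5942, -0.1443, 0.033], 0.74)]
```

View pics/c.png

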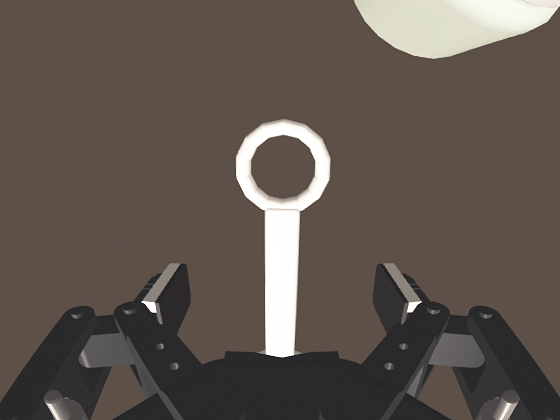

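arm_command([
  [0,0,0,0,0,0],
  [0,0,0,0,0,0],
  [0,0,0,0,0,0],
  [0,0,0,0,0,0],
  [0,0,0,0,0,0],
  [0,0,0,0,0,0],
  [0,0,0.5,0,0,0],
  [0,0,0.8,0,0,0],
], claw=1)

```text
clock: 12.95
tool_pos: [0.5923, -0.1452, 0.1156]
eef_rot: [0.978, 0.207, -0.0, -0.0]
ft_force: [0.0, 1.1, -1.8]
opening: 0.0126
gripper_force: 58.4
```

arm_command([
  [0,0,1,0,0,0.5],
  [0,0.5,1,0,0,1],
  [0,0.5,1,0,0,1],
  [0,0.7,1,0,0,1],
  [0,0.7,1,0,0,1],
  [0,0.7,1,0,0,1],
  [0.2,0.7,1,0,0,1],
  [0.2,0.7,1,0,0,1],
  [0.2,0.7,1,0,0,1],
  [0.2,0.7,1,0,0,1],
  [0.2,0.7,1,0,0,1],
  [0.2,0.7,1,0,0,1],
])

```text
clock: 14.45
tool_pos: [0.6167, 0.0017, 0.3563]
eef_rot: [0.756, 0.655, -0.0, 0.0]
ft_force: [0.0, 0.8, -1.4]
opening: 0.0124
gripper_force: 58.5
```

arm_command([
  [0,0,0.7,0,0,1],
  [0,0,0,0,0,1],
  [0,0,0,0,0,0],
  [0,0,0,0,0,0],
])

```text
clock: 14.95
tool_pos: [0.6165, 0.001, 0.369]
eef_rot: [0.698, 0.716, -0.0, -0.0]
ft_force: [0.7, 1.0, -1.0]
opening: 0.0124
gripper_force: 58.5
```

Run:
```python
from h import *
tool()
for n in("scene","top","wrist"):im=r.get_image(n)
cv2.imwrite('pics/d.png',im)
pts(["hook_saddle","hook_tip","hook_pivot","scoop","scoop_eye","scoop_grip"],("scene","top","wrist"))
```

```text
14.95 [0.6165 0.001  0.369 ] y [ 1.     0.024 -0.   ] z [-0. -0. -1.] yaw_y 1.4 [-0.64  0.33  0.69  1.7  -0.22  1.2   0.13]
scene hook_saddle [([0.6223, 0.1385, 0.212], 0.79)]
top hook_saddle [([0.618, 0.14, 0.2138], 0.68), ([0.6133, 0.1272, 0.2551], 0.16)]
wrist hook_saddle [([0.6193, 0.1422, 0.2124], 0.65)]
scene hook_tip [([0.6131, 0.129, 0.2547], 0.78)]
top hook_tip [([0.6136, 0.1242, 0.2545], 0.77)]
wrist hook_tip [([0.6194, 0.1251, 0.2543], 0.71)]
scene hook_pivot [([0.6136, 0.2291, 0.2272], 0.75), ([0.6117, 0.407, -0.0044], 0.46)]
top hook_pivot [([0.6146, 0.2292, 0.2258], 0.52)]
wrist hook_pivot [([0.7546, -0.1508, 0.0006], 0.66)]
scene scoop [([0.6176, -0.0775, 0.2822], 0.63)]
top scoop []
wrist scoop []
scene scoop_eye []
top scoop_eye [([0.6131, 0.0564, 0.3103], 0.59)]
wrist scoop_eye []
scene scoop_grip [([0.6174, -0.0003, 0.3105], 0.58)]
top scoop_grip []
wrist scoop_grip []
```

View pics/d.png

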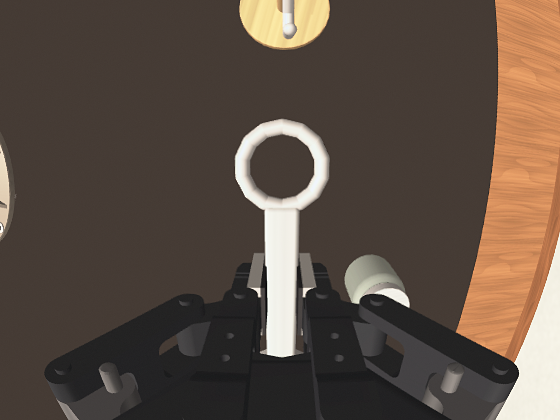

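```bash
cat >> h.py <<'E'
def ray(px,z,c='wrist'):
  i=r.camera_info(c);K=np.array(i['K']);a=np.array([(px[0]-K[0,2])/K[0,0],(px[1]-K[1,2])/K[1,1]])
  t=np.hypot(*a);d=np.r_[a/t*np.sin(t),np.cos(t)] if c=='wrist' else np.r_[a,1]
  d=R.from_quat(i['orientation']).as_matrix()@d;p=np.array(i['xyz']);return np.round(p+d*(z-p[2])/d[2],4)
E
python3 - <<'E'
from h import *
print(r.camera_info('wrist'))
print('eye',ray((282,166),.313),ray((282,166),.309),'tip',ray((290,31),.252))
E
```

```text
{'K': array([[325.1922621 ,   0.        , 281.2486955 ],
       [  0.        , 325.1922621 , 213.13202872],
       [  0.        ,   0.        ,   1.        ]]), 'xyz': array([0.6159236 , 0.07165822, 0.43865756]), 'orientation': array([0.99024876, 0.01306632, 0.00195752, 0.13868252])}
eye [0.6167 0.0548 0.313 ] [0.6167 0.0543 0.309 ] tip [0.6195 0.1258 0.252 ]
```

arm_command([
  [0.1,0.6,0,0,0,0],
  [0,0.7,0,0,0,0],
  [0,0.8,0,0,0,0],
  [0,0.8,-0.4,0,0,0],
  [0,0.5,-0.8,0,0,0],
  [0,0.15,-0.4,0,0,0],
  [0,0,0,0,0,0],
  [0,0,0,0,0,0],
])

```text
clock: 17.0
tool_pos: [0.6186, 0.0712, 0.3372]
eef_rot: [0.698, 0.716, 0.0, 0.0]
ft_force: [-0.5, 0.0, -1.6]
opening: 0.0129
gripper_force: 58.5
```

Run:
```python
from h import *
tool()
im=r.get_image("wrist")
cv2.imwrite('pics/e.png',cv2.resize(im[90:270,180:390],None,fx=3,fy=3))
```

```text
17.0 [0.6186 0.0712 0.3372] y [1.    0.024 0.   ] z [ 0. -0. -1.] yaw_y 1.4 [-0.72  0.36  0.66  1.72 -0.24  1.14  0.03]
```

View pics/e.png

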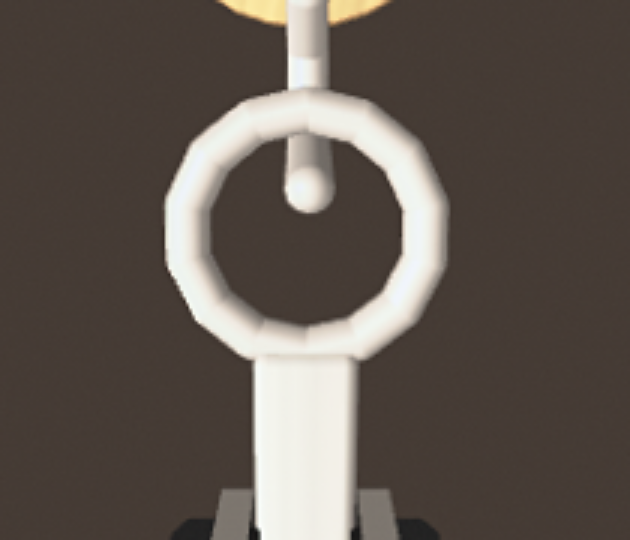

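arm_command([
  [0,0.12,-0.3,0,0,0],
  [0,0.02,-0.4,0,0,0],
  [0,0.02,-0.4,0,0,0],
  [0,0.03,-0.4,0,0,0],
  [0,0.05,-0.4,0,0,0],
  [0,0.05,-0.4,0,0,0],
  [0,0.05,-0.3,0,0,0],
  [0,0,0,0,0,0],
  [0,0,0,0,0,0],
])

```text
clock: 18.18
tool_pos: [0.6186, 0.0787, 0.2851]
eef_rot: [0.698, 0.716, 0.0, 0.0]
ft_force: [0.1, -0.3, -1.0]
opening: 0.0126
gripper_force: 58.5
```

Run:
```python
from h import *
tool()
im=r.get_image("wrist")
cv2.imwrite('pics/f.png',np.hstack([cv2.resize(im[90:270,180:390],None,fx=2,fy=2),cv2.resize(r.get_image('scene')[100:280,220:400],None,fx=2,fy=2)]))
```

```text
18.175 [0.6186 0.0787 0.2851] y [1.    0.025 0.   ] z [ 0.  0. -1.] yaw_y 1.5 [-0.71  0.42  0.64  1.77 -0.28  1.04  0.05]
```

View pics/f.png

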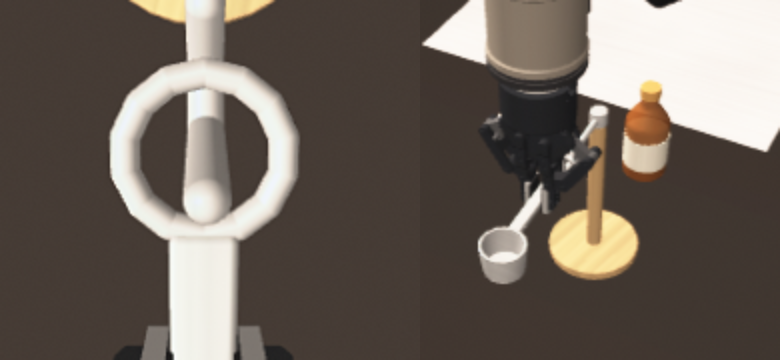

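arm_command([
  [0,-0.105,-0.165,0.5,0,0],
  [0,-0.105,-0.165,0.5,0,0],
  [0,-0.105,-0.165,0.5,0,0],
  [0,-0.105,-0.165,0.5,0,0],
  [0,-0.08,-0.18,0.5,0,0],
  [0,-0.08,-0.18,0.5,0,0],
  [0,-0.08,-0.18,0.5,0,0],
  [0,-0.08,-0.18,0.5,0,0],
  [0,0,0,0,0,0],
])

```text
clock: 19.4
tool_pos: [0.6185, 0.063, 0.2572]
eef_rot: [0.688, 0.705, 0.124, -0.121]
ft_force: [0.8, -0.1, -1.3]
opening: 0.0122
gripper_force: 58.5
```

Run:
```python
from h import *
tool()
```

```text
19.4 [0.6185 0.063  0.2572] y [1.    0.022 0.008] z [ 0.     0.342 -0.94 ] yaw_y 1.3 [-0.43  0.43  0.49  1.82 -0.64  1.05  0.4 ]
```

Tracking well; continue to 50°.

arm_command([
  [0,-0.05,-0.195,0.5,0,0],
  [0,-0.05,-0.195,0.5,0,0],
  [0,-0.05,-0.195,0.5,0,0],
  [0,-0.05,-0.195,0.5,0,0],
  [0,-0.02,-0.205,0.5,0,0],
  [0,-0.02,-0.205,0.5,0,0],
  [0,-0.02,-0.205,0.5,0,0],
  [0,-0.02,-0.205,0.5,0,0],
  [0,0,0,0,0,0],
])

```text
clock: 20.52
tool_pos: [0.6184, 0.0578, 0.2248]
eef_rot: [0.656, 0.672, 0.245, -0.239]
ft_force: [1.4, 0.9, -0.6]
opening: 0.0127
gripper_force: 58.5
```

arm_command([
  [0,0.005,-0.21,0.5,0,0],
  [0,0.005,-0.21,0.5,0,0],
  [0,0.005,-0.21,0.5,0,0],
  [0,0.005,-0.21,0.5,0,0],
  [0,0,0,0,0,0],
])

```text
clock: 21.15
tool_pos: [0.6185, 0.058, 0.2082]
eef_rot: [0.633, 0.649, 0.302, -0.295]
ft_force: [-0.1, -0.6, -1.2]
opening: 0.0127
gripper_force: 58.5
```

Run:
```python
from h import *
tool()
```

```text
21.15 [0.6185 0.058  0.2082] y [1.    0.015 0.019] z [ 0.     0.766 -0.643] yaw_y 0.9 [ 0.09  0.58  0.05  1.84 -1.01  1.16  0.8 ]
```

arm_command([
  [0,0.05,-0.05,0,0,0],
  [0,0.05,-0.05,0,0,0],
  [0,0,-0.05,0,0,0],
  [0,0,0,0,0,0],
])

```text
clock: 21.65
tool_pos: [0.6185, 0.061, 0.2056]
eef_rot: [0.633, 0.649, 0.302, -0.295]
ft_force: [-0.2, -0.7, 0.3]
opening: 0.0126
gripper_force: 58.6
```

Run:
```python
from h import *
tool();print(r.sense()['ft_force'],r.sense()['wrist_torque'])
a=r.get_image("wrist")
cv2.imwrite('pics/g.png',np.hstack([cv2.resize(a[60:270,170:390],None,fx=1.8,fy=1.8),cv2.resize(r.get_image('scene')[100:310,220:400],None,fx=1.8,fy=1.8)]))
pts(["hook_saddle","scoop_eye","hook_tip","hook_pivot"],("scene","wrist"))
```

```text
21.65 [0.6185 0.061  0.2056] y [1.    0.017 0.02 ] z [-0.     0.766 -0.643] yaw_y 1.0 [ 0.09  0.58  0.04  1.84 -1.01  1.16  0.8 ]
[-0.18865854 -0.72778087  0.29302785] [-0.79029374 -0.02092621 -0.00170625]
scene hook_saddle [([0.6196, 0.1409, 0.2101], 0.7)]
wrist hook_saddle [([0.6179, 0.1415, 0.2159], 0.77), ([0.6157, 0.2271, -0.0025], 0.51)]
scene scoop_eye [([0.6162, 0.1269, 0.2549], 0.7), ([0.6178, 0.139, 0.2086], 0.62)]
wrist scoop_eye []
scene hook_tip [([0.6131, 0.1303, 0.2566], 0.58)]
wrist hook_tip [([0.6166, 0.1269, 0.2518], 0.58)]
scene hook_pivot [([0.615, 0.2304, 0.2238], 0.73), ([0.4347, 0.396, 0.0007], 0.33)]
wrist hook_pivot [([0.6111, 0.2277, 0.2236], 0.8)]
```

View pics/g.png

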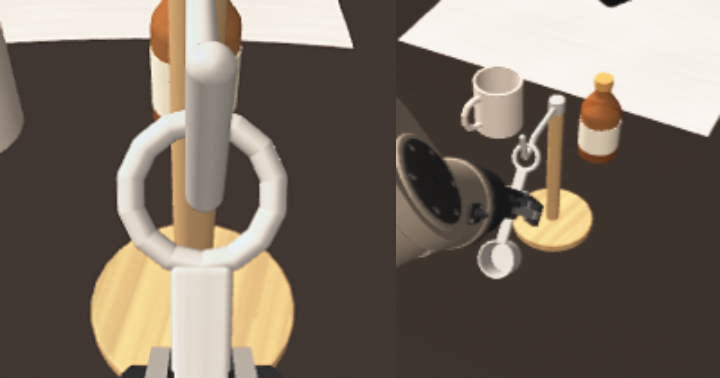

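arm_command([
  [0,0.02,-0.18,0.5,0,0],
  [0,0.02,-0.18,0.5,0,0],
  [0,0,0,0,0,0],
])

```text
clock: 22.52
tool_pos: [0.6183, 0.0607, 0.1976]
eef_rot: [0.62, 0.634, 0.331, -0.323]
ft_force: [-0.2, 0.4, -1.4]
opening: 0.0125
gripper_force: 58.5
```

Run:
```python
from h import *
tool();print(r.sense()['ft_force'],r.sense()['wrist_torque'])
```

```text
22.525 [0.6183 0.0607 0.1976] y [1.    0.013 0.019] z [ 0.     0.819 -0.573] yaw_y 0.8 [ 0.23  0.63 -0.11  1.83 -1.01  1.15  0.82]
[-0.21293421  0.44146942 -1.37651349] [-1.01718396 -0.02832786  0.03590835]
```

arm_command([
  [0,0.045,-0.18,0.5,0,0],
  [0,0.045,-0.18,0.5,0,0],
  [0,0.06,-0.18,0.5,0,0],
  [0,0.06,-0.18,0.5,0,0],
  [0,0,0,0,0,0],
])

```text
clock: 23.15
tool_pos: [0.6184, 0.0653, 0.1832]
eef_rot: [0.589, 0.604, 0.384, -0.375]
ft_force: [0.1, 0.5, -1.0]
opening: 0.0125
gripper_force: 58.5
```

Run:
```python
from h import *
tool();print(r.sense()['ft_force'],r.sense()['wrist_torque'])
```

```text
23.15 [0.6184 0.0653 0.1832] y [1.    0.01  0.022] z [ 0.     0.906 -0.423] yaw_y 0.6 [ 0.43  0.74 -0.35  1.81 -1.01  1.15  0.87]
[ 0.09088193  0.48196065 -1.04335115] [-1.15260946  0.01204407 -0.01513964]
```

arm_command([
  [0,0.08,-0.175,0.5,0,0],
  [0,0.08,-0.175,0.5,0,0],
  [0,0.08,-0.155,0.5,0,0],
  [0,0.08,-0.155,0.5,0,0],
  [0,0,0,0,0,0],
  [0,0,-0.05,0,0,0],
  [0,0,0,0,0,0],
])

```text
clock: 24.02
tool_pos: [0.6186, 0.0723, 0.17]
eef_rot: [0.554, 0.568, 0.436, -0.425]
ft_force: [0.1, -0.3, 0.1]
opening: 0.0125
gripper_force: 58.5
```

Run:
```python
from h import *
tool();print(r.sense()['ft_force'],r.sense()['wrist_torque'])
a=r.get_image("wrist")
cv2.imwrite('pics/i.png',np.hstack([cv2.resize(a[60:270,170:390],None,fx=1.8,fy=1.8),cv2.resize(r.get_image('scene')[100:310,220:400],None,fx=1.8,fy=1.8)]))
```

```text
24.025 [0.6186 0.0723 0.17  ] y [1.    0.007 0.025] z [-0.     0.966 -0.26 ] yaw_y 0.4 [ 0.57  0.87 -0.51  1.8  -1.01  1.16  0.91]
[ 0.12195719 -0.2903081   0.09933357] [-1.25990363  0.04004296  0.015971  ]
```

View pics/i.png

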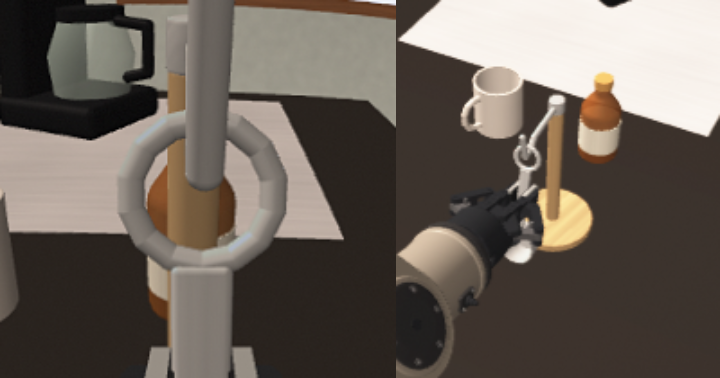

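arm_command([
  [0,0,-0.05,0,0,0],
  [0,0,-0.05,0,0,0],
  [0,0,0,0,0,0],
])

```text
clock: 24.5
tool_pos: [0.6186, 0.0726, 0.1684]
eef_rot: [0.553, 0.568, 0.436, -0.425]
ft_force: [-0.3, 0.8, 5.8]
opening: 0.0123
gripper_force: 58.7
```

arm_command([
  [0,0,-0.05,0,0,0],
  [0,0,0,0,0,0],
])

```text
clock: 24.75
tool_pos: [0.6187, 0.0729, 0.168]
eef_rot: [0.553, 0.568, 0.437, -0.426]
ft_force: [-0.0, 0.5, 9.5]
opening: 0.0127
gripper_force: 58.7
```

arm_command([
  [0,0,0.05,0,0,0],
  [0,0,0.04,0,0,0],
  [0,0,0,0,0,0],
])

```text
clock: 25.12
tool_pos: [0.6185, 0.0722, 0.1687]
eef_rot: [0.554, 0.568, 0.436, -0.425]
ft_force: [0.4, 2.1, 4.3]
opening: 0.0123
gripper_force: 58.6
```

arm_command([
  [0,0,0,0,0,0],
  [0,0,0,0,0,0],
  [0,0,0,0,0,0],
  [0,0,0,0,0,0],
  [0,0,0,0,0,0],
  [0,0,0,0,0,0],
], claw=0)

```text
clock: 25.88
tool_pos: [0.6185, 0.0721, 0.1685]
eef_rot: [0.554, 0.568, 0.436, -0.425]
ft_force: [-0.6, 0.3, 0.6]
opening: 0.0856
gripper_force: 0.0
```

arm_command([
  [0,-0.3,0.08,0,0,0],
  [0,-0.6,0.15,0,0,0],
  [0,-0.9,0.2,0,0,0],
  [0,-0.9,0.2,0,0,0],
  [0,-0.9,0.2,0,0,0],
  [0,-0.9,0.2,0,0,0],
  [0,-0.9,0.2,0,0,0],
  [0,-0.5,0,0,0,0],
  [0,0,0,0,0,0],
  [0,0,0,0,0,0],
  [0,0,0,0,0,0],
  [0,0,0,0,0,0],
])

```text
clock: 27.38
tool_pos: [0.6184, -0.0454, 0.1931]
eef_rot: [0.554, 0.568, 0.436, -0.425]
ft_force: [0.1, 0.8, -1.0]
opening: 0.085
gripper_force: 0.0
```

Run:
```python
from h import *
tool();print(r.sense()['ft_force'])
a=r.get_image("wrist")
cv2.imwrite('pics/j.png',np.hstack([a,r.get_image('scene')[:,150:390]]))
pts(["scoop","scoop_eye","hook_saddle","hook_tip","hook_pivot","mug","jar","syrup"],("scene","wrist"))
```

```text
27.375 [ 0.6184 -0.0454  0.1931] y [1.    0.007 0.024] z [-0.001  0.966 -0.259] yaw_y 0.4 [ 0.68  0.86 -0.45  1.7  -0.9   1.35  0.86]
[ 0.11575696  0.78370835 -0.96976861]
scene scoop []
wrist scoop [([0.6165, 0.1435, 0.0626], 0.66)]
scene scoop_eye [([0.6168, 0.1406, 0.2042], 0.74)]
wrist scoop_eye [([0.6176, 0.1356, 0.2067], 0.69)]
scene hook_saddle [([0.6206, 0.1396, 0.2127], 0.79)]
wrist hook_saddle [([0.6195, 0.1413, 0.216], 0.93)]
scene hook_tip [([0.614, 0.1297, 0.2567], 0.66)]
wrist hook_tip [([0.618, 0.1231, 0.2507], 0.83)]
scene hook_pivot [([0.6161, 0.232, 0.2304], 0.71)]
wrist hook_pivot []
scene mug []
wrist mug [([0.4314, 0.3921, -0.0014], 0.69)]
scene jar [([0.7529, -0.1495, 0.0025], 0.78)]
wrist jar []
scene syrup [([0.6096, 0.4062, -0.0015], 0.67), ([0.616, 0.2295, 0.0049], 0.5)]
wrist syrup [([0.6086, 0.4043, -0.0025], 0.79)]
```

View pics/j.png

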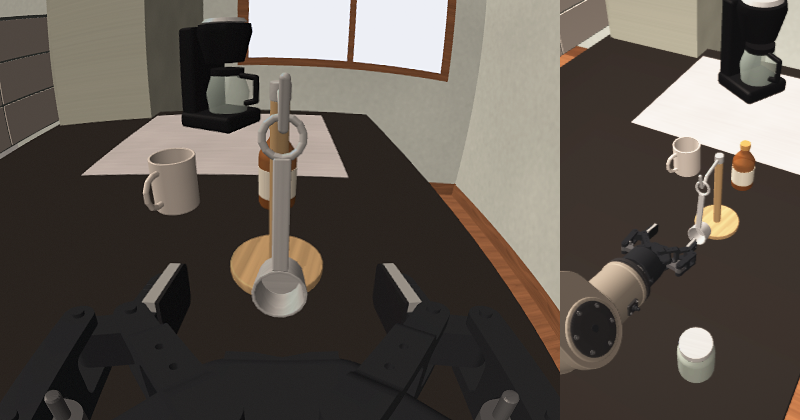

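Hanging free by the eye, with everything else in place. I'll let the swing settle for a moment, then hand in.

arm_command([
  [0,-0.5,0,0,0,0],
  [0,0,0,0,0,0],
  [0,0,0,0,0,0],
  [0,0,0,0,0,0],
  [0,0,0,0,0,0],
  [0,0,0,0,0,0],
  [0,0,0,0,0,0],
  [0,0,0,0,0,0],
  [0,0,0,0,0,0],
  [0,0,0,0,0,0],
  [0,0,0,0,0,0],
  [0,0,0,0,0,0],
])

```text
clock: 29.78
tool_pos: [0.6185, -0.0558, 0.1931]
eef_rot: [0.554, 0.568, 0.436, -0.425]
ft_force: [-0.2, 0.2, -0.2]
opening: 0.0856
gripper_force: 0.0
```

```bash
python3 -c "
from workcell import r
print(r.close_job())"
```

```text
the job is handed in; nothing more can be done
None
```

I handed the job in at about 30 s: the hook arm is round to the robot's right, the scoop hangs free on it by its eye, and the mug, jar and syrup bottle stand where they were; the hand-in returned no verdict.

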